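# Pack the spout bottles and stack the caddy

## Robot

A 6-joint arm with a two-finger parallel gripper is mounted at the origin on the work surface. World frame = base frame: x ahead of the robot, y to its left, z up, the work surface at z = 0. Lengths are in m, angles in rad, forces in N, time in s.
With the tool pointing down it reaches from about 0.375 to 0.9 m from the base axis. Payload 3.1 kg.
Tool frame: the origin (TCP) lies midway between the tips of the shut fingers; the grasp point (between the pads) lies 19 mm behind it; z points along the fingers, y is the line along which they close (so a half turn about z gives the same grasp; the last joint's range is limited). The gripper opens to 87 mm and grips with 3 to 60 N. Pads are 19 mm wide; open, the fingers measure 117 mm over their backs; the gripper's body (75 mm by 190 mm) begins 51 mm behind the grasp point.
Start: joints at [0.969, 0.527, 1.433, -0, 1.181, -0.178], TCP at [0.257, 0.57, 0.223] pointing down, gripper open.
Joint ranges: [-3.08, 3.08], [-0.75, 2.2], [0.22, 2.44], [-1.43, 4.57], [0, 2.65], [-2.85, 2.85]. Speed limits (rad/s): [2.79, 2.79, 3.14, 3.14, 3.14, 3.14].

## Interface

Orientations are given as a 3x3 rotation matrix whose columns are the frame's x, y, z axes.
In Python, from cell import readout, vision, env gives the robot as it stands.
- The arm moves only by the shell command python3 -m handwheel 'ROWS'. ROWS is JSON, a list of rows, each a list of 7 numbers: the shift along the tool's x, y, z scaled (see below), then the turn, a rotation vector about the tool's x, y, z scaled (see below), then the opening in per cent of the stroke, from 0 (shut) to 100 (fully open). In form: [[x, y, z, rx, ry, rz, fingers], ...]. A call has 1 to 12 rows; each row shifts and turns the commanded pose from where the row before left it, along the tool's axes as they then stand; what a row does not reach is not made up. The controller multiplies each number of a shift by 2.5 cm and each number of a turn by 0.08 rad. A row lasts 1/10 s, in which the tool goes at most 50 mm and 8.59 degrees, less where a joint would pass 70% of its speed; a pose out of reach is approached as far as the arm can. A call with a number of a shift or a turn outside -1 to 1 is refused whole. A call with a gripper value outside its range is refused whole. The fingers move at their own pace and stop on an object; the grip force is fixed at half the most. Time passes only in rows, so rows that do not move let the fingers close. It gives the time, the measured TCP pose, the force, the opening and the grip force at its end, in the units of the state.
- readout.observe(): the state, without advancing time (a new reading comes with each control period).
- vision.get_image(name): name is "scene" or "top" or "wrist"; returns a dict with "image" (384x512x3 uint8, red, green, blue), "vfov" (degrees; the focal length in pixels is half the picture's height over the tangent of half this angle, whatever the lens; pixels are square), "cx", "cy" (the principal point, pixels), "rvec" (rotation vector, rad) and "tvec" (3), from world to camera coordinates, as OpenCV has them; the wrist camera has in their place "mount" (4x4, takes a point from camera to tool coordinates, whose origin is the TCP and whose axes are the flange's). Camera axes: x right, y down, z forward; pixel columns grow to the right and rows downward; lengths in m; the calibration is good to about 2 mm. A picture is of the moment at which its call begins: read the wrist's pose just before it. There is no depth.
- env.hand_in(): hands the job in; it is judged then, once.
The state is a dict: "time_s": time; "joints": joint angles; "qvel": joint speeds; "joint_torque": joint torques, N m; "position": TCP position; "tool_rot": TCP orientation; "contact_force": force on the tool from outside, world axes, zero at the start; "ft_torque": the same for the moment, N m; "opening": finger opening in m; "finger_force": force on a finger pad.
Only numpy, scipy, OpenCV 4.12 (cv2) and the standard library are available. Lean on these libraries where they do the work, as an engineer would, in place of code of your own. Each camera call takes 0.05 s, during which the arm holds its last target. There are 200 camera calls.

## Task

Pack up the colour-mixing table: stand each of the three white bottles with a pointed spout upright in the tray pocket of its own shape and size (wide round, slim round, square), on the tray's floor. Leave the two flat-lidded jars standing where they are. When all three bottles are in, lift the upper tier by its carry bar and set it over them with its four corner posts fully home in the tray's corner sockets.

Things in the scene. Friction and masses are not known exactly. Their poses are not given: they have to be found in the camera images.
- bottle_wide_mid (a point): Wide round white plastic bottle with a spout: body 50 mm in diameter and 55 mm tall, then a pointed spout on top, 86 mm tall in all; 80 to 150 g. Origin at its centre, half-way up (43 mm above its underside); z is its upright axis. Loose, stands upright on the table at the start.
- bottle_slim_mid (a point): Slim round white plastic bottle with a spout: body 30 mm in diameter and 55 mm tall, then a pointed spout, 86 mm tall in all; 40 to 85 g. Origin at its centre, half-way up (43 mm above its underside); z is its upright axis. Loose, stands upright on the table at the start.
- bottle_square_mid (a point): Square white plastic bottle with a spout: body 40 x 40 mm and 55 mm tall, then a pointed spout, 86 mm tall in all; 70 to 140 g. Its x and y axes are square to its side faces. Origin at its centre, half-way up (43 mm above its underside); z is its upright axis. Loose, stands upright on the table at the start.
- jar_round_mid (a point): Round white jar without spout, body 50 mm in diameter, broad flat lid 54 mm in diameter, 60 mm tall in all: a look-alike, stays where it stands. Origin at its centre, half-way up (30 mm above its underside); z is its upright axis. Loose, stands upright on the table at the start.
- jar_square_mid (a point): Square white jar without spout, body 40 x 40 mm, broad flat square lid 44 x 44 mm, 60 mm tall in all: a look-alike, stays where it stands. Origin at its centre, half-way up (30 mm above its underside); z is its upright axis. Loose, stands upright on the table at the start.
- pocket_wide: Large round pocket for the wide bottle: a white plastic ring on the tray, 66 mm inside, 72 mm outside, 10 mm high; the bottle stands inside it on the tray's floor, 6 mm above the table. Origin at its centre on the tray's floor. Fixed to the tray. Which pocket is where in the row varies.
- pocket_slim: Small round pocket for the slim bottle: a white plastic ring on the tray, 46 mm inside, 52 mm outside, 10 mm high. Origin at its centre on the tray's floor. Fixed to the tray.
- pocket_square: Square pocket for the square bottle: a white plastic frame on the tray, 56 x 56 mm inside, 62 x 62 mm outside, 10 mm high, its sides along the tray's x and y axes. Origin at its centre on the tray's floor. Fixed to the tray.
- tray: Caddy's lower tier: flat grey tray 180 mm (x) by 230 mm (y), 6 mm thick, fixed. At its corners (x +-68, y +-92 mm) black socket blocks 36 x 36 mm, tops 22 mm above the table, each with an 18 mm square hole down to the tray's floor (16 mm deep), mouth flared to 28 mm. Origin at the centre of its underside, on the table. The three pockets stand in one row along its y, about 70 mm apart.
- upper_handle (a point): Centre of the upper tier's black carry bar: 14 x 14 mm, along the tier's y, 80 mm graspable, 29 mm clear beneath. Tier, loose, 0.3-0.65 kg: grey deck 166 (x) by 210 mm (y), 10 mm rim, on 4 steel posts 12 mm thick, 108 mm long, feet tapered, at x +-68, y +-92 mm. This point is 150 mm above the feet, which stand on the table at the start; seated it is 156 mm above the table. Either way round fits.
There are look-alikes about, which are no part of the job. What is shaped like the part that bears bottle_wide_mid but purple or red is not meant.

How it is judged:
On the way, in this order (a step that is already met when the one before it is completed fails the run):
1. all three spout bottles stand in their own pockets (horizontal distance between bottle_wide_mid and pocket_wide below 0.013 m and z of bottle_wide_mid in the frame of pocket_wide between 0.038 and 0.048 m and angle between each of bottle_wide_mid, bottle_slim_mid, bottle_square_mid's own z axis and vertical below 0.12 rad and horizontal distance between bottle_slim_mid and pocket_slim below 0.013 m and z of bottle_slim_mid in the frame of pocket_slim between 0.038 and 0.048 m and horizontal distance between bottle_square_mid and pocket_square below 0.013 m and z of bottle_square_mid in the frame of pocket_square between 0.038 and 0.048 m), for 0.2 s.
2. then the upper tier's posts are home in the tray's sockets (horizontal distance between upper_handle and tray below 0.008 m and z of upper_handle in the frame of tray between 0.15 and 0.16 m and angle between upper_handle's own z axis and vertical below 0.05 rad and angle between the x axis of upper_handle and the x axis of tray, either way round below 0.08 rad), for 0.2 s.
At the end, for the whole second after the job is handed in: Each bottle upright (0.12 rad) on the tray floor (5 mm), within 13 mm of its own pocket's centre; upper tier level (0.05 rad), square (0.08 rad), within 8 mm of the tray's centre, bar 150-160 mm above its underside; jars upright within 30 mm of their start; all at rest (all of step 1 and all of step 2 and distance of each of jar_round_mid, jar_square_mid from where it was at the start of the episode below 0.03 m and angle between each of jar_round_mid, jar_square_mid's own z axis and vertical below 0.12 rad and linear speed of each of bottle_wide, bottle_slim, bottle_square, upper below 0.02 m/s and angular speed of each of bottle_wide, bottle_slim, bottle_square, upper below 0.2 rad/s); the robot touches nothing.
It fails at once if a flat-lidded jar is shifted by more than 30 mm or tipped (distance of any of jar_round_mid, jar_square_mid from where it was at the start of the episode above 0.03 m or angle between any of jar_round_mid, jar_square_mid's own z axis and vertical above 0.3 rad).
It also fails if it takes over 112 s, if anything falls off the work surface, if the arm or the gripper's body presses on something with over 40 N, if the wrist force passes 120 N, or if a joint passes its speed limit or range.

## Working session

There is one attempt and no reset: what is moved stays moved. The work goes in short steps, Python scripts to look and compute and a shell command to move; the robot and the scene stay as the last step left them, time stands still between calls to the robot, and variables do not carry over. Pictures are saved under pics/ and viewed, at most 14 in all, crops included, and the job is handed in when it is done.

```bash
ls; mkdir -p pics
python3 - <<'E'
from cell import readout, vision, env
import cv2,numpy as np
s=readout.observe()
print(s['time_s'],s['position'],np.round(s['tool_rot'],3),s['opening'])
for n in ['scene','top']:
    d=vision.get_image(n); cv2.imwrite(f'pics/{n}0.png',d['image'][:,:,::-1])
    print(n,d['vfov'],d['cx'],d['cy'],d['rvec'],d['tvec'],[k for k in d])
d=vision.get_image('wrist');print(d['mount'],d['vfov'],d['cx'],d['cy'],d.keys())
E
```

```text
pics
0.0 [0.2565608  0.56910336 0.2215906 ] [[-0.912  0.411 -0.001]
 [ 0.411  0.912 -0.002]
 [ 0.    -0.002 -1.   ]] 0.0869665404833317
scene 56.22432441545272 247.49978829257668 194.94725171945225 [ 1.00857644  2.3588568  -1.11577271] [ 0.45666277 -0.20602315  1.36636954] ['image', 'vfov', 'cx', 'cy', 'rvec', 'tvec']
top 55.188657305311104 255.51082783717243 195.14766585579645 [ 2.0906974  -2.14440056  0.17455995] [0.01145382 0.64408853 1.02949763] ['image', 'vfov', 'cx', 'cy', 'rvec', 'tvec']
[[ 3.57508213e-04 -9.59996654e-01 -2.80011243e-01  7.78334637e-02]
 [ 9.99999521e-01  8.82147612e-05  9.74325759e-04 -6.56354075e-04]
 [-9.10648344e-04 -2.80011457e-01  9.59996226e-01 -1.62924229e-01]
 [ 0.00000000e+00  0.00000000e+00  0.00000000e+00  1.00000000e+00]] 58.14335915462518 254.83386652439557 195.95839535614743 dict_keys(['image', 'vfov', 'cx', 'cy', 'mount'])
```

View pics/top0.png

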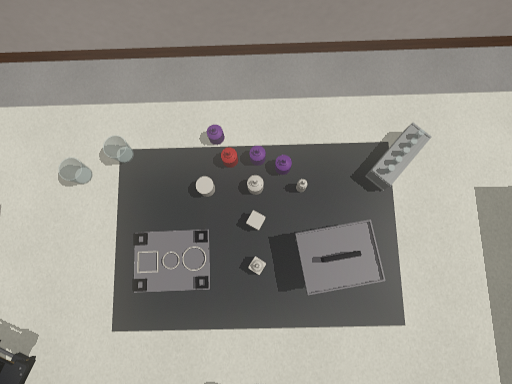

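View pics/scene0.png

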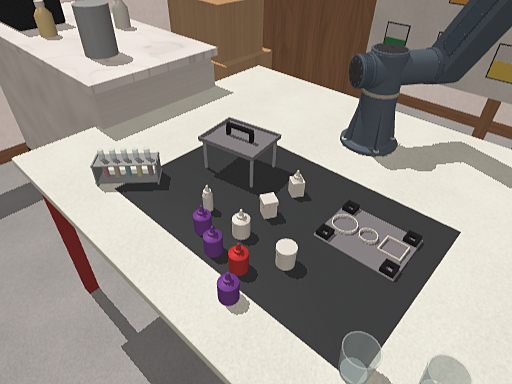

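The top view shows these, in pixels:
- **Pockets:** square (148,261), slim (171,260), wide (194,258).
- **Bottles:** wide (255,184), slim (301,185), square (257,265).
- **Jars:** (205,186) and (256,220).
- **Tier bar:** (341,257).

The red and purple look-alikes stand behind the wide bottle.

```bash
cat > h.py <<'E'
from cell import readout, vision, env
import cv2,numpy as np
def cam(n):
    s=readout.observe(); d=vision.get_image(n)
    f=192/np.tan(np.radians(d['vfov']/2))
    if n=='wrist':
        T=np.eye(4);T[:3,:3]=s['tool_rot'];T[:3,3]=s['position'];T=T@d['mount']
        R,C=T[:3,:3],T[:3,3]
    else:
        R=cv2.Rodrigues(np.array(d['rvec']))[0].T; C=-R@np.array(d['tvec'])
    return dict(img=d['image'],f=f,cx=d['cx'],cy=d['cy'],R=R,C=C,s=s)
def ray(c,u,v,z):
    r=c['R']@np.array([(u-c['cx'])/c['f'],(v-c['cy'])/c['f'],1]); return c['C']+r*(z-c['C'][2])/r[2]
def proj(c,p):
    q=c['R'].T@(np.asarray(p)-c['C']); return np.array([c['cx']+c['f']*q[0]/q[2],c['cy']+c['f']*q[1]/q[2]])
def save(c,name,box=None,k=1):
    i=c['img'][:,:,::-1]
    if box: i=i[box[1]:box[3],box[0]:box[2]]
    cv2.imwrite('pics/'+name,cv2.resize(i,None,fx=k,fy=k,interpolation=cv2.INTER_CUBIC))
def blobs(m,amin=20):
    n,l,st,ce=cv2.connectedComponentsWithStats(m.astype(np.uint8)); return [(st[i],ce[i],l==i) for i in range(1,n) if st[i][4]>=amin]
E
python3 - <<'E'
from h import *
c=cam('top'); print(c['C'])
hsv=cv2.cvtColor(c['img'],cv2.COLOR_RGB2HSV)
box=np.zeros((384,512),bool);box[150:320,125:395]=1
m=(hsv[...,2]>150)&(hsv[...,1]<60)&box
for st,ce,_ in blobs(m):
    print(st,ce.round(1),ray(c,*ce,.05)[:2].round(3),ray(c,*ce,.016)[:2].round(3))
g=(hsv[...,2]<28)&box
print('dark')
for st,ce,_ in blobs(g,40): print(st,ce.round(1),ray(c,*ce,.022)[:2].round(3),ray(c,*ce,.15)[:2].round(3))
for n,(u,v) in dict(sw=(148,261),sl=(171,260),wi=(194,258)).items(): print(n,ray(c,u,v,.016).round(3))
save(c,'topc.png',(120,140,400,310),2.8)
E
```

```text
[ 0.44653904 -0.02184595  1.12914669]
[373 150  22  60 330] [387.8 171.9] [ 0.706 -0.403] [ 0.714 -0.415]
[247 175  16  16 184] [255.2 182.9] [ 0.683 -0.005] [ 0.691 -0.004]
[196 176  18  18 249] [204.1 184.7] [0.682 0.149] [0.689 0.155]
[299 179   8  10  43] [303.1 183.1] [ 0.679 -0.148] [ 0.686 -0.152]
[246 210  19  20 219] [255.5 219.6] [ 0.572 -0.003] [ 0.576 -0.002]
[182 246  24  25  92] [193.6 258.2] [0.465 0.18 ] [0.465 0.186]
[137 251  21  22 118] [146.5 262.7] [0.455 0.317] [0.455 0.328]
[163 252  17  18  47] [169.  262.3] [0.455 0.251] [0.455 0.26 ]
[249 256  17  19 153] [257.4 265.2] [ 0.44  -0.005] [ 0.44  -0.005]
dark
sw [0.46  0.323 0.016]
sl [0.461 0.254 0.016]
wi [0.466 0.185 0.016]
```

View pics/topc.png

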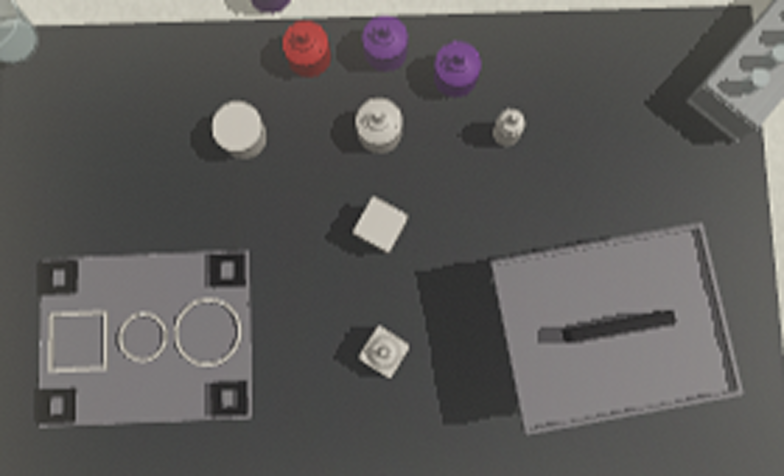

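The crop shows the tier bar at (620,326) lying roughly along world y, turned about 8°. The square bottle is turned about 30°. Next I square the tool up and look at the tray from the wrist.

```bash
python3 -m handwheel '[[0,0,0,0,0,-0.88,100],[0,0,0,0,0,-0.88,100],[0,0,0,0,0,-0.88,100],[0,0,0,0,0,-0.88,100],[0,0,0,0,0,-0.88,100],[0,0,0,0,0,-0.9,100]]'; python3 -m handwheel '[[-0.5,-1,0,0,0,0,100],[-0.5,-1,0,0,0,0,100],[-0.5,-1,0,0,0,0,100],[-0.5,-1,0,0,0,0,100],[-0.5,-1,-0.2,0,0,0,100],[-0.5,-1,-0.2,0,0,0,100],[-0.5,-1,-0.2,0,0,0,100],[-0.5,-1,-0.2,0,0,0,100],[-0.6,-1,-0.2,0,0,0,100],[-0.6,-1,-0.2,0,0,0,100],[-0.6,-1,0,0,0,0,100],[-0.6,-1,0,0,0,0,100]]'
python3 - <<'E'
from h import *
c=cam('wrist'); print(c['s']['time_s'],c['s']['position'],np.round(c['s']['tool_rot'],3))
save(c,'w1.png',None,1.5)
np.save('w1.npy',c,allow_pickle=True)
E
```

```text
time_s: 0.8
position: [0.2568, 0.5695, 0.2223]
tool_rot: [[-1.0, -0.003, -0.0], [-0.003, 1.0, -0.001], [0.0, -0.001, -1.0]]
contact_force: [0.6, -1.1, 0.3]
opening: 0.0871
finger_force: 0.0
time_s: 2.0
position: [0.4175, 0.2687, 0.2528]
tool_rot: [[-1.0, -0.0, 0.0], [-0.0, 1.0, 0.0], [-0.0, 0.0, -1.0]]
contact_force: [0.8, 0.5, 0.1]
opening: 0.0874
finger_force: 0.0
2.0 [0.41753002 0.26868646 0.25275438] [[-1. -0.  0.]
 [-0.  1.  0.]
 [-0.  0. -1.]]
```

View pics/w1.png

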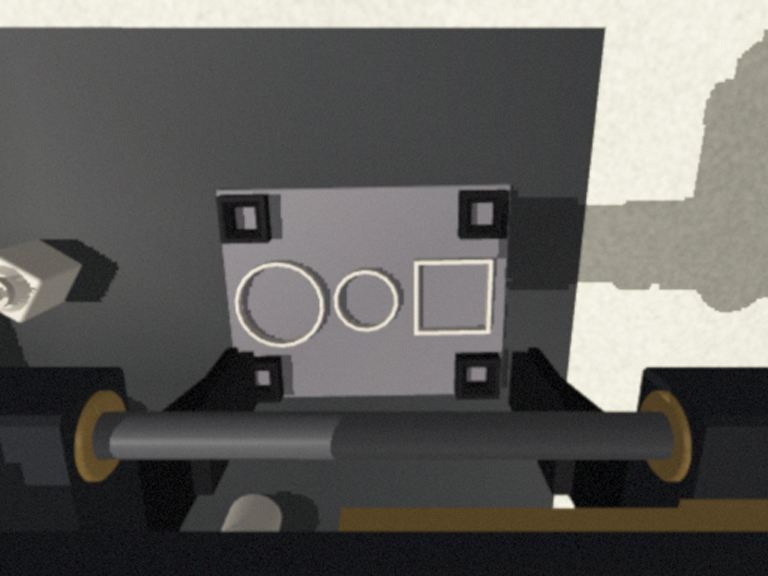

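The wrist view shows the tray, with pockets in x1.5 pixels at wide (281,304), slim (366,300) and square (454,297). The four sockets are at (246,217), (482,213), (263,378) and (476,375).

Run:
```python
from h import *
c=np.load('w1.npy',allow_pickle=True).item()
hsv=cv2.cvtColor(c['img'],cv2.COLOR_RGB2HSV)
box=np.zeros((384,512),bool);box[165:235,150:335]=1
m=(hsv[...,2]>150)&box
for st,ce,l in blobs(m,30):
    cn=cv2.findContours(l.astype(np.uint8),cv2.RETR_EXTERNAL,cv2.CHAIN_APPROX_NONE)[0][0][:,0]
    P=np.array([ray(c,u,v,.016)[:2] for u,v in cn]).astype(np.float32)
    print(st,'circ',cv2.minEnclosingCircle(P),'rect',cv2.minAreaRect(P))
t=np.array([ray(c,u/1.5,v/1.5,.020)[:2] for u,v in [(246,217),(482,213),(263,378),(476,375)]])
t=[]
for (u,v) in [(246,217),(482,213),(263,378),(476,375)]:
    u/=1.5;v/=1.5
    b=np.zeros((384,512),bool);b[int(v)-20:int(v)+20,int(u)-22:int(u)+22]=1
    k=max(blobs((hsv[...,2]<45)&b,20),key=lambda q:q[0][4])
    cn=cv2.findContours(k[2].astype(np.uint8),cv2.RETR_EXTERNAL,cv2.CHAIN_APPROX_NONE)[0][0][:,0]
    P=np.array([ray(c,a,bb,.022)[:2] for a,bb in cn]).astype(np.float32)
    r=cv2.minAreaRect(P);print(k[0],r);t.append(r[0])
t=np.array(t);print(t.mean(0),'along y',t[1]-t[0],t[3]-t[2],'x',t[2]-t[0],t[3]-t[1])
```

```text
[275 173  54  51 774] circ ((0.4595889449119568, 0.32529503107070923), 0.043768465518951416) rect ((0.4596138000488281, 0.3253650367259979), (0.06395537406206131, 0.0640707015991211), 0.9714444279670715)
[155 175  61  57 620] circ ((0.46598273515701294, 0.1846187859773636), 0.03700963035225868) rect ((0.46612462401390076, 0.18448331952095032), (0.07122080028057098, 0.0727347880601883), 0.0020623626187443733)
[222 180  44  42 435] circ ((0.4625285565853119, 0.2548148036003113), 0.02680506929755211) rect ((0.46254605054855347, 0.25519612431526184), (0.05191953107714653, 0.052186060696840286), 0.014115443453192711)
[146 130  35  31 763] ((0.39440983533859253, 0.1641046702861786), (0.03410838916897774, 0.03829621151089668), 0.02487492375075817)
[306 127  37  35 897] ((0.3932625651359558, 0.3479786813259125), (0.03861892223358154, 0.04301856458187103), 0.02552633546292782)
[ 153  232   36   40 1089] ((0.5288292169570923, 0.1639527678489685), (0.0438520610332489, 0.0536162294447422), 85.30036926269531)
[304 235  30  31 735] ((0.5253973007202148, 0.34822481870651245), (0.04125773534178734, 0.035986483097076416), 2.321608543395996)
[0.46047473 0.25606523] along y [-0.00114727  0.18387401] [-0.00343192  0.18427205] x [ 0.13441938 -0.0001519 ] [0.13213474 0.00024614]
```

```bash
python3 -m handwheel '[[-0.74,-0.9,0,0,0,0,100],[-0.74,-0.9,0,0,0,0,100],[-0.74,-0.9,0,0,0,0,100],[-0.74,-0.9,0,0,0,0,100],[-0.74,-0.9,0,0,0,0,100],[-0.74,-0.9,0,0,0,0,100],[-0.74,-0.9,0,0,0,0,100],[-0.74,-0.9,0,0,0,0,100],[-0.74,-0.9,0,0,0,0,100],[-0.74,-0.9,0,0,0,0,100],[-0.74,-0.9,0,0,0,0,100],[-0.74,-0.85,0,0,0,0,100]]'
python3 - <<'E'
from h import *
c=cam('wrist'); print(c['s']['time_s'],c['s']['position'])
save(c,'w2.png',None,1.5)
np.save('w2.npy',c,allow_pickle=True)
hsv=cv2.cvtColor(c['img'],cv2.COLOR_RGB2HSV)
b=np.zeros((384,512),bool);b[:262]=1
m=(hsv[...,2]>120)&(hsv[...,1]<50)&b
for st,ce,_ in blobs(m,60): print(st,ce.round(1),ray(c,*ce,.055)[:2].round(3))
E
```

```text
time_s: 3.25
position: [0.6396, 0.0001, 0.2522]
tool_rot: [[-1.0, 0.0, -0.001], [0.0, 1.0, 0.0], [0.001, 0.0, -1.0]]
contact_force: [0.4, -0.1, 0.4]
opening: 0.0869
finger_force: 0.0
3.25 [6.39583376e-01 1.20630984e-04 2.52238446e-01]
[   0    0  111   66 6073] [49.7 28.8] [ 0.501 -0.195]
[ 381    0  131   88 9375] [452.9  39.1] [0.51 0.19]
[400  59  11  16 157] [405.1  66.8] [0.535 0.148]
[ 222   75   59   62 2058] [250.9 105.7] [ 0.572 -0.004]
[ 229  179   45   54 1707] [249.9 208. ] [ 0.68  -0.005]
[ 354  186   62   48 2005] [388.4 209.3] [0.682 0.147]
[106 191  42  29 672] [121.9 205.9] [ 0.678 -0.145]
```

View pics/w2.png

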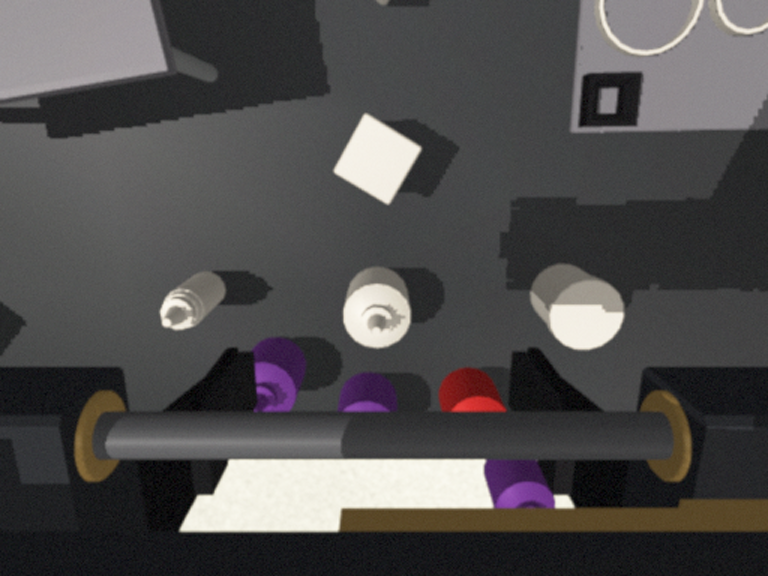

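The wide bottle's shoulder is at (377,315), its spout tip at (377,322). The slim bottle's spout tip is at (172,323) and its shoulder at about (183,307). The jars are clear of both bottles.

Run:
```python
from h import *
c=np.load('w2.npy',allow_pickle=True).item()
for n,u,v,z in [('wide sh',377,315,.055),('wide tip',378,322,.086),('slim sh',183,308,.055),('slim tip',170,324,.086),('jar',586,314,.06)]: print(n,ray(c,u/1.5,v/1.5,z).round(4))
for p in [(.68,-.003,0),(.68,-.148,0),(.68,-.148,.055)]: print(proj(c,p)*1.5)
```

```text
wide sh [ 0.6827 -0.0035  0.055 ]
wide tip [ 0.6773 -0.0026  0.086 ]
slim sh [ 0.6773 -0.1451  0.055 ]
slim tip [ 0.6787 -0.1426  0.086 ]
jar [0.6803 0.1476 0.06  ]
[378.19193149 290.84667204]
[204.13278427 290.86222245]
[179.39386333 311.48594926]
```

```bash
python3 -m handwheel '[[-0.85,-0.06,0.5,0,0,0,100],[-0.85,-0.06,0.5,0,0,0,100],[0,0,1,0,0,0,100],[0,0,1,0,0,0,100],[0,0,1,0,0,0,100],[0,0,1,0,0,0,100],[0,0,1,0,0,0,100],[0,0,1,0,0,0,100],[0,0,1,0,0,0,100],[0,0,0.6,0,0,0,100],[0,0,0.5,0,0,0,100],[0,0,0,0,0,0,100]]'; python3 -m handwheel '[[0,0,0,0,0,0,40],[0,0,0,0,0,0,40],[0,0,0,0,0,0,40],[0,0,0,0,0,0,40],[0,0,0,0,0,0,40],[0,0,0,0,0,0,40]]'
```

```text
time_s: 4.5
position: [0.6804, -0.0017, 0.0233]
tool_rot: [[-1.0, -0.0, -0.003], [-0.0, 1.0, 0.001], [0.003, 0.001, -1.0]]
contact_force: [-0.2, 0.8, -0.3]
opening: 0.0867
finger_force: 0.0
time_s: 5.1
position: [0.6818, -0.0021, 0.0255]
tool_rot: [[-1.0, -0.0, 0.001], [-0.0, 1.0, -0.0], [-0.001, -0.0, -1.0]]
contact_force: [-0.3, -1.0, 1.3]
opening: 0.0489
finger_force: 30.0
```

```bash
python3 -m handwheel '[[0,0,-1,0,0,0,40],[0,0,-1,0,0,0,40],[0,0,-1,0,0,0,40],[0,0,-1,0,0,0,40],[0,0,-1,0,0,0,40],[0.86,0.75,0,0,0,0,40],[0.86,0.75,0,0,0,0,40],[0.86,0.75,0,0,0,0,40],[0.86,0.75,0,0,0,0,40],[0.86,0.75,0,0,0,0,40],[0.86,0.75,0,0,0,0,40],[0.86,0.75,0,0,0,0,40]]';  python3 -m handwheel '[[0.87,0.75,0,0,0,0,40],[0.87,0.75,0,0,0,0,40],[0.87,0.75,0,0,0,0,40],[0,0,0,0,0,0,40],[0,0,0.8,0,0,0,40],[0,0,0.9,0,0,0,40],[0,0,0.9,0,0,0,40],[0,0,0.8,0,0,0,40],[0,0,0,0,0,0,40],[0,0,0,0,0,0,40]]'
```

```text
time_s: 6.3
position: [0.5299, 0.13, 0.15]
tool_rot: [[-1.0, 0.0, -0.0], [0.0, 1.0, 0.0], [0.0, 0.0, -1.0]]
contact_force: [-0.6, 0.1, -0.3]
opening: 0.0493
finger_force: 30.0
time_s: 7.3
position: [0.4664, 0.1852, 0.065]
tool_rot: [[-1.0, 0.0, -0.0], [0.0, 1.0, -0.0], [0.0, -0.0, -1.0]]
contact_force: [-0.6, 0.0, -1.0]
opening: 0.049
finger_force: 30.0
```

```bash
python3 -m handwheel '[[0,0,0.5,0,0,0,40],[0,0,0.5,0,0,0,40],[0,0,0.3,0,0,0,40],[0,0,0,0,0,0,40],[0,0,0,0,0,0,40]]';  python3 -m handwheel '[[0,0,0,0,0,0,78],[0,0,0,0,0,0,78],[0,0,0,0,0,0,78],[0,0,-1,0,0,0,78],[0,0,-1,0,0,0,78],[0,0,-1,0,0,0,78],[0,0,-1,0,0,0,100],[0,0,-1,0,0,0,100]]'
```

```text
time_s: 7.8
position: [0.4656, 0.1855, 0.0322]
tool_rot: [[-1.0, -0.0, -0.001], [-0.0, 1.0, -0.0], [0.001, -0.0, -1.0]]
contact_force: [-0.4, 0.2, -0.5]
opening: 0.0491
finger_force: 30.0
time_s: 8.6
position: [0.4655, 0.1854, 0.1587]
tool_rot: [[-1.0, -0.0, 0.0], [-0.0, 1.0, -0.0], [-0.0, -0.0, -1.0]]
contact_force: [-0.5, 0.1, -0.0]
opening: 0.0775
finger_force: 0.0
```

```bash
python3 -m handwheel '[[0.33,-0.94,-0.5,0,0,0,100],[0.33,-0.94,-0.5,0,0,0,100],[0.33,-0.94,-0.5,0,0,0,100],[0.33,-0.94,-0.5,0,0,0,100],[0.33,-0.94,-0.5,0,0,0,100],[0.33,-0.94,-0.5,0,0,0,100],[0.33,-0.94,-0.5,0,0,0,100],[0.33,-0.94,-0.2,0,0,0,100],[0,0,0,0,0,0,100]]'
python3 - <<'E'
from h import *
c=cam('wrist'); print(c['s']['time_s'],c['s']['position'])
save(c,'w3.png',None,1.5)
np.save('w3.npy',c,allow_pickle=True)
E
```

```text
time_s: 9.5
position: [0.3996, -0.0044, 0.251]
tool_rot: [[-1.0, 0.003, 0.002], [0.003, 1.0, -0.001], [-0.002, -0.001, -1.0]]
contact_force: [0.5, 0.6, 0.1]
opening: 0.0871
finger_force: 0.0
9.5 [ 0.39957355 -0.00435829  0.25097378]
```

View pics/w3.png

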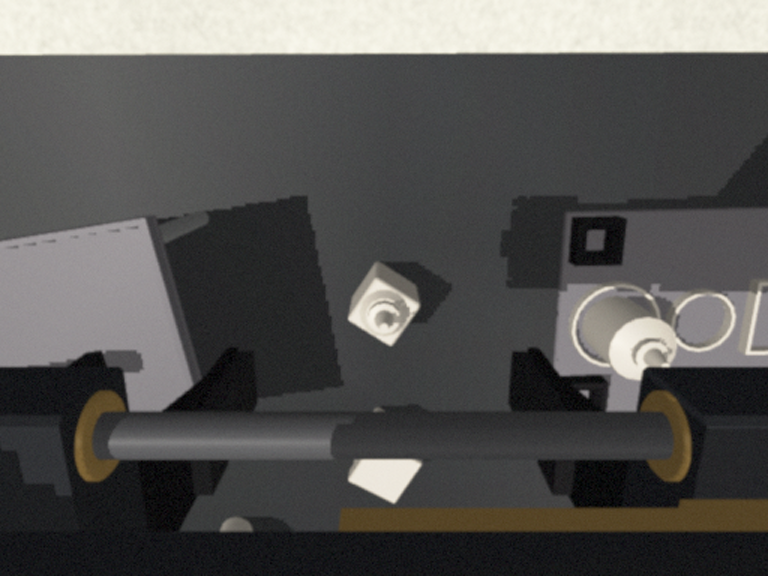

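The square bottle's top-face corners are at (348,318), (390,345), (419,302) and about (378,277). The wide bottle stands in its ring at (615,325).

Run:
```python
from h import *
c=np.load('w3.npy',allow_pickle=True).item()
hsv=cv2.cvtColor(c['img'],cv2.COLOR_RGB2HSV)
b=np.zeros((384,512),bool);b[160:238,220:295]=1
P=[ray(c,u/1.5,v/1.5,.055)[:2] for u,v in [(348,318),(390,345),(419,302)]]
print(np.array(P).round(4),'len',np.linalg.norm(P[1]-P[0]),np.linalg.norm(P[2]-P[1]),'ctr',(P[0]+P[2])/2, 'dirs',[np.degrees(np.arctan2(*(q)[::-1])) for q in (P[1]-P[0],P[2]-P[1])])
print('tip',ray(c,385/1.5,318/1.5,.086))
print('wide tip',ray(c,655/1.5,357/1.5,.086),'sh',ray(c,643/1.5,349/1.5,.055), 'ring',ray(c,617/1.5,327/1.5,.016))
```

```text
[[ 0.4451 -0.0297]
 [ 0.4664  0.0011]
 [ 0.4329  0.0221]] len 0.03742028919245315 0.03945913103102754 ctr [ 0.4390032  -0.00378633] dirs [np.float64(55.31337092891199), np.float64(147.8781860522722)]
tip [ 0.43443157 -0.0027192   0.086     ]
wide tip [0.46311403 0.18189628 0.086     ] sh [0.47006255 0.18961544 0.055     ] ring [0.46687072 0.18679068 0.016     ]
```

Run:
```python
from h import *
c=cam('top')
P=np.array([ray(c,120+u/2.8,140+v/2.8,.118)[:2] for u,v in [(491,261),(528,433),(742,393),(702,224)]]);print(P.round(3),P.mean(0))
B=np.array([ray(c,120+u/2.8,140+v/2.8,.155)[:2] for u,v in [(566,333),(676,319)]]);print(B,B.mean(0))
```

```text
[[ 0.524 -0.113]
 [ 0.361 -0.141]
 [ 0.393 -0.346]
 [ 0.555 -0.321]] [ 0.45821873 -0.22982685]
[[ 0.45287334 -0.17591582]
 [ 0.46327334 -0.27859278]] [ 0.45807334 -0.2272543 ]
```

```bash
python3 -m handwheel '[[-0.8,0,0,0,0,0,100],[-0.78,0,0,0,0,0,100],[0,0,0.5,0,0,0.9,100],[0,0,0.5,0,0,0.9,100],[0,0,0.5,0,0,0.9,100],[0,0,0.5,0,0,0.9,100],[0,0,0,0,0,0.9,100],[0,0,0,0,0,0.9,100],[0,0,0,0,0,0.9,100],[0,0,0,0,0,0.9,100],[0,0,0,0,0,0,100]]'; python3 -m handwheel '[[0,0,1,0,0,0,100],[0,0,1,0,0,0,100],[0,0,1,0,0,0,100],[0,0,1,0,0,0,100],[0,0,1,0,0,0,100],[0,0,1,0,0,0,100],[0,0,0.6,0,0,0,100],[0,0,0.45,0,0,0,100],[0,0,0,0,0,0,100]]';python3 -m handwheel '[[0,0,0,0,0,0,25],[0,0,0,0,0,0,25],[0,0,0,0,0,0,25],[0,0,0,0,0,0,25],[0,0,0,0,0,0,25],[0,0,0,0,0,0,25],[0,0,0,0,0,0,25],[0,0,0,0,0,0,25]]'
```

```text
time_s: 10.7
position: [0.4392, -0.0013, 0.1996]
tool_rot: [[-0.84, 0.543, -0.001], [0.543, 0.84, 0.001], [0.001, -0.0, -1.0]]
contact_force: [0.2, -0.4, -0.3]
opening: 0.0871
finger_force: 0.0
time_s: 11.6
position: [0.4387, -0.0019, 0.0225]
tool_rot: [[-0.84, 0.543, -0.003], [0.543, 0.84, 0.001], [0.003, -0.001, -1.0]]
contact_force: [-0.5, 0.1, 0.4]
opening: 0.0869
finger_force: 0.0
time_s: 12.4
position: [0.4394, -0.0026, 0.0239]
tool_rot: [[-0.839, 0.545, 0.0], [0.545, 0.839, -0.0], [-0.0, 0.0, -1.0]]
contact_force: [0.7, 0.8, 2.4]
opening: 0.0399
finger_force: 30.0
```

```bash
python3 -m handwheel '[[0,0,-0.9,0,0,0,25],[0,0,-1,0,0,0,25],[0,0,-1,0,0,0,25],[0,0,-1,0,0,-0.9,25],[0,0,-1,0,0,-0.9,25],[0,0,-1,0,0,-0.9,25],[0,0,-1,0,0,-0.9,25],[0,0,0,0,0,-0.95,25],[0,0,0,0,0,-0.95,25],[0,0,0,0,0,-0.95,25],[0,0,0,0,0,-0.95,25],[0,0,0,0,0,0,25]]'; python3 -m handwheel '[[-0.08,0.9,0,0,0,0,25],[-0.08,0.9,0,0,0,0,25],[-0.08,0.9,0,0,0,0,25],[-0.08,0.9,0,0,0,0,25],[-0.08,0.9,0,0,0,0,25],[-0.08,0.9,0,0,0,0,25],[-0.08,0.9,0,0,0,0,25],[-0.08,0.9,0,0,0,0,25],[-0.08,0.9,0,0,0,0,25],[-0.08,0.9,0,0,0,0,25],[-0.08,0.9,0,0,0,0,25],[-0.08,0.9,0,0,0,0,25]]';python3 -m handwheel '[[-0.03,0.9,0,0,0,0,25],[-0.03,0.9,0,0,0,0,25],[0,0.5,0,0,0,0,25],[0,0,0.8,0,0,0,25],[0,0,0.8,0,0,0,25],[0,0,0.8,0,0,0,25],[0,0,0.8,0,0,0,25],[0,0,0,0,0,0,25],[0,0,0,0,0,0,25]]'
```

```text
time_s: 13.6
position: [0.4387, -0.0024, 0.196]
tool_rot: [[-1.0, -0.016, -0.001], [-0.016, 1.0, 0.0], [0.001, 0.0, -1.0]]
contact_force: [-0.9, 0.8, -1.2]
opening: 0.04
finger_force: 30.0
time_s: 14.8
position: [0.4585, 0.2687, 0.1959]
tool_rot: [[-1.0, -0.014, -0.001], [-0.014, 1.0, -0.0], [0.001, -0.0, -1.0]]
contact_force: [-0.0, -0.2, -1.3]
opening: 0.0401
finger_force: 30.0
time_s: 15.7
position: [0.4593, 0.325, 0.1161]
tool_rot: [[-1.0, -0.015, -0.001], [-0.015, 1.0, -0.001], [0.001, -0.001, -1.0]]
contact_force: [-0.2, 0.2, -1.4]
opening: 0.0397
finger_force: 30.0
```

```bash
python3 -m handwheel '[[0,0,0.8,0,0,0,25],[0,0,0.8,0,0,0,25],[0,0,0.7,0,0,0,25],[0,0,0.5,0,0,0,25],[0,0,0.4,0,0,0,25],[0,0,0.2,0,0,0,25],[0,0,0,0,0,0,25],[0,0,0,0,0,0,25]]';  python3 -m handwheel '[[0,0,0,0,0,0,70],[0,0,0,0,0,0,70],[0,0,0,0,0,0,70],[0,0,0,0,0,0,70],[0,0,-1,0,0,0,70],[0,0,-1,0,0,0,70],[0,0,-1,0,0,0,70],[0,0,-1,0,0,0,70],[0,0,-1,0,0,0,70],[0,0,-1,0,0,0,100]]'
```

```text
time_s: 16.5
position: [0.46, 0.3255, 0.0318]
tool_rot: [[-1.0, -0.016, 0.001], [-0.016, 1.0, 0.0], [-0.001, 0.0, -1.0]]
contact_force: [0.4, -0.7, -1.3]
opening: 0.0399
finger_force: 30.0
time_s: 17.5
position: [0.4593, 0.3252, 0.1824]
tool_rot: [[-1.0, -0.016, -0.0], [-0.016, 1.0, -0.0], [0.0, -0.0, -1.0]]
contact_force: [0.8, 0.6, -0.3]
opening: 0.0641
finger_force: 0.0
```

```bash
python3 -m handwheel '[[-0.42,-0.95,0,0,0,0,100],[-0.42,-0.95,0,0,0,0,100],[-0.42,-0.95,0,0,0,0,100],[-0.42,-0.95,0,0,0,0,100],[-0.42,-0.95,0,0,0,0,100],[-0.42,-0.95,0,0,0,0,100],[-0.42,-0.95,0,0,0,0,100],[-0.42,-0.95,0,0,0,0,100],[-0.42,-0.95,0,0,0,0,100],[-0.42,-0.95,0,0,0,0,100]]'; python3 -m handwheel '[[-0.42,-0.95,0,0,0,0,100],[-0.42,-0.95,0,0,0,0,100],[-0.42,-0.95,0,0,0,0,100],[-0.42,-0.95,0,0,0,0,100],[-0.42,-0.95,0,0,0,0,100],[-0.42,-0.95,0,0,0,0,100],[-0.42,-0.95,0,0,0,0,100],[-0.42,-0.95,0,0,0,0,100],[-0.43,-0.95,0,0,0,0,100],[-0.43,-0.95,0,0,0,0,100]]'; python3 -m handwheel '[[0,0,0,0,0,1,100],[0,0,0,0,0,1,100],[0,0,0,0,0,1,100],[0,0,0,0,0,1,100],[0,0,0,0,0,1,100],[0,0,0,0,0,1,100],[0,0,0,0,0,1,100],[0,0,0,0,0,1,100],[0,0,0,0,0,1,100],[0,0,0,0,0,1,100]]';python3 -m handwheel '[[0,0,0,0,0,1,100],[0,0,0,0,0,1,100],[0,0,0,0,0,1,100],[0,0,0,0,0,1,100],[0,0,0,0,0,1,100],[0,0,0,0,0,1,100],[0,0,0,0,0,1,100],[0,0,0,0,0,1,100],[0,0,0,0,0,1,100],[0,0,0,0,0,0.6,100],[0,0,0,0,0,0,100]]'
python3 - <<'E'
from h import *
c=cam('wrist'); print(c['s']['time_s'],c['s']['position'],c['s']['joints'])
save(c,'w4.png',None,1.5)
np.save('w4.npy',c,allow_pickle=True)
E
```

```text
time_s: 18.5
position: [0.5685, 0.0886, 0.1813]
tool_rot: [[-1.0, -0.016, -0.0], [-0.016, 1.0, 0.0], [0.0, 0.0, -1.0]]
contact_force: [-0.4, 0.0, -0.3]
opening: 0.0868
finger_force: 0.0
time_s: 19.5
position: [0.6778, -0.1471, 0.1812]
tool_rot: [[-1.0, -0.016, -0.0], [-0.016, 1.0, 0.0], [0.0, 0.0, -1.0]]
contact_force: [0.3, -0.2, -0.1]
opening: 0.0871
finger_force: 0.0
time_s: 20.5
position: [0.6774, -0.146, 0.1811]
tool_rot: [[-0.706, 0.708, -0.001], [0.708, 0.706, 0.0], [0.001, -0.0, -1.0]]
contact_force: [0.3, -0.4, -0.0]
opening: 0.0865
finger_force: 0.0
time_s: 21.6
position: [0.6775, -0.146, 0.1812]
tool_rot: [[-0.019, 1.0, -0.0], [1.0, 0.019, 0.0], [0.0, -0.0, -1.0]]
contact_force: [0.4, 0.0, -0.6]
opening: 0.0868
finger_force: 0.0
21.6 [ 0.67745445 -0.14604916  0.18115827] [-3.73205040e-01  6.63929485e-01  1.28507864e+00  1.90088816e-05
  1.19307308e+00 -3.92376668e-01]
```

View pics/w4.png

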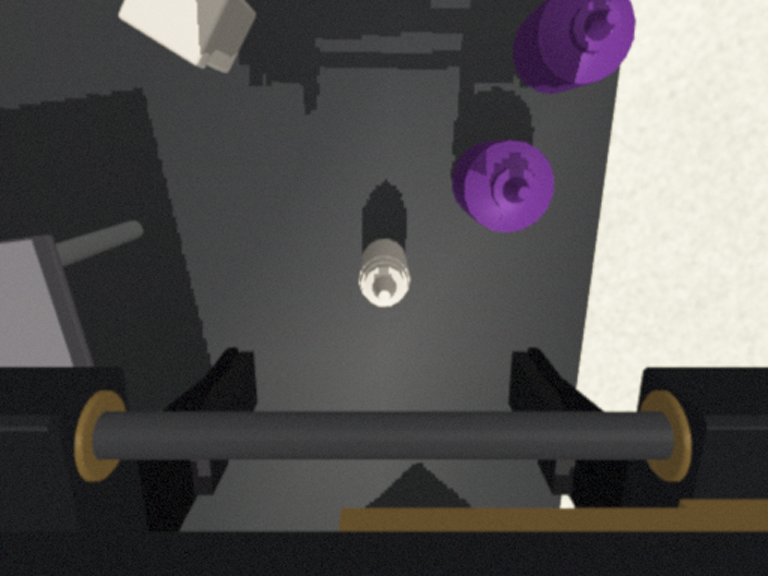

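The slim bottle is at (384,280) between the fingers, with the spout tip at (384,295).

Run:
```python
from h import *
c=np.load('w4.npy',allow_pickle=True).item()
print(ray(c,384/1.5,282/1.5,.055),ray(c,384/1.5,296/1.5,.086),proj(c,(.678,-.146,.055))*1.5)
```

```text
[ 0.67737773 -0.14624005  0.055     ] [ 0.67728139 -0.14551601  0.086     ] [385.08633966 281.61858718]
```

```bash
python3 -m handwheel '[[0,0,1,0,0,0,100],[0,0,1,0,0,0,100],[0,0,1,0,0,0,100],[0,0,1,0,0,0,100],[0,0,1,0,0,0,100],[0,0,0.8,0,0,0,100],[0,0,0.45,0,0,0,100],[0,0,0,0,0,0,100]]';python3 -m handwheel '[[0,0,0,0,0,0,15],[0,0,0,0,0,0,15],[0,0,0,0,0,0,15],[0,0,0,0,0,0,15],[0,0,0,0,0,0,15],[0,0,0,0,0,0,15],[0,0,0,0,0,0,15],[0,0,0,0,0,0,15],[0,0,0,0,0,0,15],[0,0,0,0,0,0,15]]'
```

```text
time_s: 22.45
position: [0.6764, -0.1457, 0.0232]
tool_rot: [[-0.02, 1.0, -0.004], [1.0, 0.02, 0.001], [0.001, -0.004, -1.0]]
contact_force: [-0.2, 0.4, 0.1]
opening: 0.0872
finger_force: 0.0
time_s: 23.45
position: [0.6777, -0.1462, 0.025]
tool_rot: [[-0.019, 1.0, 0.0], [1.0, 0.019, -0.0], [-0.0, 0.0, -1.0]]
contact_force: [-0.0, 0.7, 0.3]
opening: 0.0295
finger_force: 30.0
```

```bash
python3 -m handwheel '[[0,0,-1,0,0,0,15],[0,0,-1,0,0,0,15],[0,0,-1,0,0,0,15],[0,0,-1,0,0,0,15],[0,0,-1,0,0,0,15],[0,0,-1,0,0,0,15],[0,0,-1,0,0,0,15],[0.95,-0.49,0,0,0,0,15],[0.95,-0.49,0,0,0,0,15],[0.95,-0.49,0,0,0,0,15],[0.95,-0.49,0,0,0,0,15],[0.95,-0.49,0,0,0,0,15]]'; python3 -m handwheel '[[0.95,-0.49,0,0,0,0,15],[0.95,-0.49,0,0,0,0,15],[0.95,-0.49,0,0,0,0,15],[0.95,-0.49,0,0,0,0,15],[0.95,-0.49,0,0,0,0,15],[0.95,-0.49,0,0,0,0,15],[0.95,-0.49,0,0,0,0,15],[0.95,-0.49,0,0,0,0,15],[0.95,-0.49,0,0,0,0,15],[0.95,-0.49,0,0,0,0,15],[0.95,-0.47,0,0,0,0,15],[1,-0.47,0,0,0,0,15]]';python3 -m handwheel '[[0,0,0,0,0,0,15],[0,0,0.8,0,0,0,15],[0,0,0.8,0,0,0,15],[0,0,0.8,0,0,0,15],[0,0,0.8,0,0,0,15],[0,0,0,0,0,0,15],[0,0,0,0,0,0,15]]'
```

```text
time_s: 24.65
position: [0.6132, -0.0277, 0.1998]
tool_rot: [[-0.019, 1.0, -0.001], [1.0, 0.019, 0.0], [0.0, -0.001, -1.0]]
contact_force: [0.3, -0.5, -0.6]
opening: 0.029
finger_force: 30.0
time_s: 25.85
position: [0.462, 0.2555, 0.2]
tool_rot: [[-0.019, 1.0, -0.0], [1.0, 0.019, -0.0], [-0.0, -0.0, -1.0]]
contact_force: [0.9, -0.1, -0.2]
opening: 0.0294
finger_force: 30.0
time_s: 26.55
position: [0.4631, 0.2543, 0.12]
tool_rot: [[-0.019, 1.0, -0.001], [1.0, 0.019, -0.0], [-0.0, -0.001, -1.0]]
contact_force: [1.0, 0.1, -1.3]
opening: 0.0293
finger_force: 30.0
```

Now down to TCP z 0.032, which is 3.5 units, then release.

```bash
python3 -m handwheel '[[0,0,0.8,0,0,0,15],[0,0,0.8,0,0,0,15],[0,0,0.7,0,0,0,15],[0,0,0.6,0,0,0,15],[0,0,0.4,0,0,0,15],[0,0,0.2,0,0,0,15],[0,0,0,0,0,0,15],[0,0,0,0,0,0,15]]';  python3 -m handwheel '[[0,0,0,0,0,0,65],[0,0,0,0,0,0,65],[0,0,0,0,0,0,65],[0,0,0,0,0,0,65],[0,0,-1,0,0,0,65],[0,0,-1,0,0,0,65],[0,0,-1,0,0,0,65],[0,0,-1,0,0,0,65],[0,0,-1,0,0,0,65],[0,0,-1,0,0,0,65],[0,0,-1,0,0,0,65],[0,0,-1,0,0,0,65]]';python3 -m handwheel '[[-1,0,-1,0,0,0,100],[-1,0,-1,0,0,0,100],[-0.5,0,0,0,0,0,100],[0,0,0,0,0,0,100]]'
python3 - <<'E'
from h import *
c=cam('wrist'); print(c['s']['time_s'],c['s']['position'],c['s']['joints'])
save(c,'w5.png',None,1.5)
np.save('w5.npy',c,allow_pickle=True)
E
```

```text
time_s: 27.35
position: [0.4634, 0.255, 0.0332]
tool_rot: [[-0.019, 1.0, 0.001], [1.0, 0.019, 0.0], [0.0, 0.001, -1.0]]
contact_force: [-0.3, 0.2, -0.9]
opening: 0.0292
finger_force: 30.0
time_s: 28.55
position: [0.4624, 0.2547, 0.2336]
tool_rot: [[-0.019, 1.0, -0.0], [1.0, 0.019, -0.0], [-0.0, -0.0, -1.0]]
contact_force: [0.1, 0.1, -0.3]
opening: 0.0567
finger_force: 0.0
time_s: 28.95
position: [0.4638, 0.1912, 0.2827]
tool_rot: [[-0.017, 1.0, 0.0], [1.0, 0.017, 0.0], [-0.0, 0.0, -1.0]]
contact_force: [0.1, -0.2, -0.6]
opening: 0.0805
finger_force: 0.0
28.95 [0.46381129 0.19117689 0.28267308] [ 1.67905351e-01  2.87368992e-01  1.65939737e+00 -7.96678864e-05
  1.19438436e+00  1.51227328e-01]
```

View pics/w5.png

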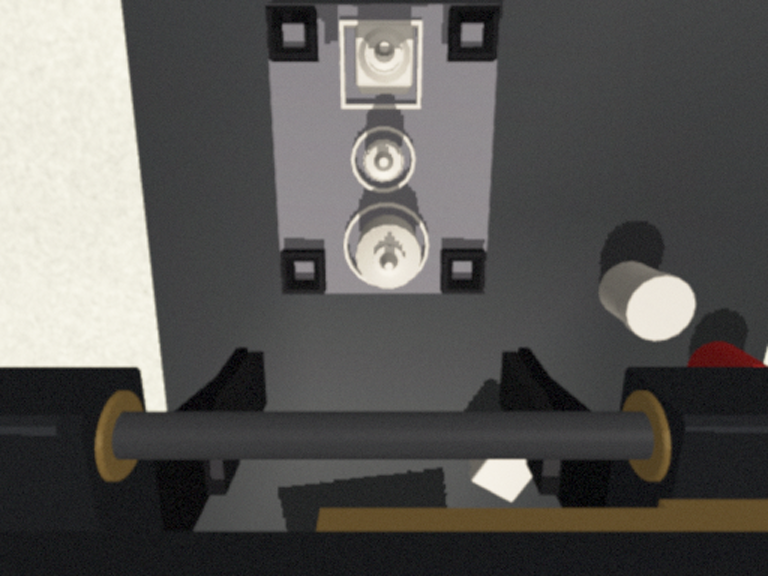

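All three bottles stand in their pockets: square (384,55), slim (383,158), wide (389,250). The socket holes are at (294,33), (472,33), (304,270) and (462,270).

Run:
```python
from h import *
c=np.load('w5.npy',allow_pickle=True).item()
hsv=cv2.cvtColor(c['img'],cv2.COLOR_RGB2HSV)
t=[]
for (u,v) in [(294,33),(472,33),(304,270),(462,270)]:
    u/=1.5;v/=1.5
    r0,r1,c0,c1=int(v)-10,int(v)+11,int(u)-10,int(u)+11
    b=np.zeros((384,512),bool);b[r0:r1,c0:c1]=1
    L=[k for k in blobs((hsv[...,2]>70)&b,20)]
    k=min(L,key=lambda k:np.hypot(*(k[1]-(u,v))))
    print(k[0],k[1].round(1),ray(c,*k[1],.014)[:2].round(4)); t.append(ray(c,*k[1],.014)[:2])
t=np.array(t);print(t.mean(0),'x',t[1]-t[0],t[3]-t[2],'y',t[0]-t[2],t[1]-t[3])
yaws=[np.arctan2(*d[::-1]) for d in (t[1]-t[0],t[3]-t[2])]+[np.arctan2(-d[0],d[1]) for d in (t[0]-t[2],t[1]-t[3])];print(np.round(yaws,4))
for n,u,v,z in [('wide',389,252,.061),('widetip',389,258,.092),('slim',383,160,.061),('sq',387,63,.061)]: print(n,ray(c,u/1.5,v/1.5,z).round(3))
```

```text
[188  15  15  16 215] [195.3  22.8] [0.3926 0.346 ]
[307  15  16  16 234] [314.1  22.3] [0.5275 0.3488]
[196 174  14  12 151] [202.7 179.3] [0.3964 0.1635]
[301 174  14  11 144] [307.7 178.9] [0.5311 0.1662]
[0.46191359 0.25610087] x [0.13495296 0.00280675] [0.13471381 0.0027498 ] y [-0.00382482  0.18248846] [-0.00358566  0.1825454 ]
[0.0208 0.0204 0.021  0.0196]
wide [0.468 0.189 0.061]
widetip [0.468 0.191 0.092]
slim [0.462 0.256 0.061]
sq [0.464 0.321 0.061]
```

```bash
python3 -m handwheel '[[-0.95,-0.03,-0.2,0,0,0,100],[-0.95,-0.03,-0.2,0,0,0,100],[-0.95,-0.03,-0.2,0,0,0,100],[-0.95,-0.03,-0.2,0,0,0,100],[-0.95,-0.03,-0.2,0,0,0,100],[-0.95,-0.03,-0.2,0,0,0,100],[-0.95,-0.03,-0.2,0,0,0,100],[-0.95,-0.03,-0.2,0,0,0,100],[-0.95,-0.03,-0.2,0,0,0,100],[-0.95,-0.03,-0.1,0,0,0,100]]'; python3 -m handwheel '[[-0.95,-0.03,0,0,0,-0.3,100],[-0.95,-0.03,0,0,0,-0.3,100],[-0.95,-0.03,0,0,0,-0.3,100],[-0.95,-0.03,0,0,0,-0.3,100],[-0.95,-0.03,0,0,0,-0.3,100],[-0.95,-0.03,0,0,0,-0.1,100],[0,0,0,0,0,0,100]]'
python3 - <<'E'
from h import *
c=cam('wrist'); print(c['s']['time_s'],c['s']['position'],c['s']['joints'])
save(c,'w6.png',None,1.5)
np.save('w6.npy',c,allow_pickle=True)
E
```

```text
time_s: 30.0
position: [0.4607, -0.0451, 0.3288]
tool_rot: [[-0.02, 1.0, -0.002], [1.0, 0.02, 0.002], [0.002, -0.002, -1.0]]
contact_force: [0.6, 0.9, 0.3]
opening: 0.087
finger_force: 0.0
time_s: 30.7
position: [0.4683, -0.1891, 0.3282]
tool_rot: [[-0.144, 0.99, -0.002], [0.99, 0.144, 0.001], [0.001, -0.002, -1.0]]
contact_force: [0.3, 0.8, -0.2]
opening: 0.0873
finger_force: 0.0
30.7 [ 0.46830111 -0.18910256  0.32822256] [-6.05245296e-01  2.47264052e-01  1.58258436e+00 -2.18276219e-04
  1.31374231e+00 -7.50162467e-01]
```

View pics/w6.png

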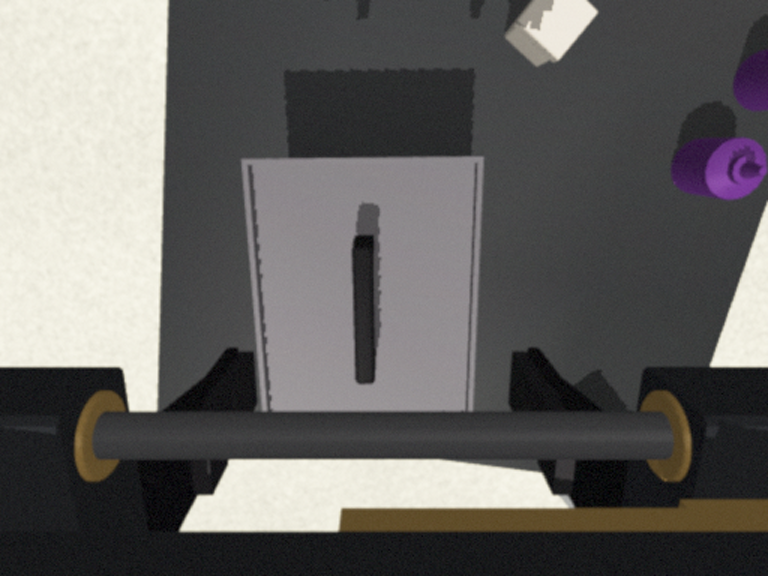

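The carry bar's top runs from about (364,247) to (366,383). The deck's near corners are at (243,160) and (483,157).

Run:
```python
from h import *
c=np.load('w6.npy',allow_pickle=True).item()
hsv=cv2.cvtColor(c['img'],cv2.COLOR_RGB2HSV)
b=np.zeros((384,512),bool);b[145:265,225:262]=1
k=max(blobs((hsv[...,2]<60)&b,50),key=lambda k:k[0][4]);print(k[0])
cn=cv2.findContours(k[2].astype(np.uint8),cv2.RETR_EXTERNAL,cv2.CHAIN_APPROX_NONE)[0][0][:,0]
P=np.array([ray(c,u,v,.157)[:2] for u,v in cn]).astype(np.float32)
r=cv2.minAreaRect(P);print(r)
# centre line per row
ys,xs=np.nonzero(k[2]); rows=np.arange(168,250)
mid=np.array([ray(c,xs[ys==q].mean(),q,.157)[:2] for q in rows]); p=np.polyfit(mid[:,1],mid[:,0],1);print('yaw',-np.arctan(p[0]))
w=[np.ptp(xs[ys==q])+1 for q in rows];print(w[::10])
D=[ray(c,u/1.5,v/1.5,.118)[:2] for u,v in [(243,160),(483,157),(267,410),(470,410)]];print(np.round(D,4))
print('yaw deck',np.arctan2(*(D[1]-D[0])[::-1]), np.linalg.norm(D[1]-D[0]))
e=(D[0]+D[1])/2;a=np.arctan2(*(D[1]-D[0])[::-1]);print('ctr from deck edge',e-105e-3*np.array([-np.sin(a),np.cos(a)]))
```

```text
[ 235  156   15   99 1284]
((0.4588821828365326, -0.22272668778896332), (0.013922196812927723, 0.10460509359836578), 8.057467460632324)
yaw 0.15771425855779242
[np.int64(14), np.int64(14), np.int64(13), np.int64(13), np.int64(13), np.int64(13), np.int64(13), np.int64(13), np.int64(12)]
[[ 0.3612 -0.1382]
 [ 0.5266 -0.112 ]
 [ 0.394  -0.3298]
 [ 0.5552 -0.3061]]
yaw deck 0.15747002753747025 0.1674069604105424
ctr from deck edge [ 0.46036345 -0.22880671]
```

```bash
python3 -m handwheel '[[-0.76,-0.28,0,0,0,-0.16,100],[-0.75,-0.29,0,0,0,0,100],[0,0,1,0,0,0,100],[0,0,1,0,0,0,100],[0,0,1,0,0,0,100],[0,0,1,0,0,0,100],[0,0,1,0,0,0,100],[0,0,1,0,0,0,100],[0,0,1,0,0,0,100],[0,0,0.6,0,0,0,100],[0,0,0.3,0,0,0,100],[0,0,0,0,0,0,100]]';  python3 -m handwheel '[[0,0,0,0,0,0,0],[0,0,0,0,0,0,0],[0,0,0,0,0,0,0],[0,0,0,0,0,0,0],[0,0,0,0,0,0,0],[0,0,0,0,0,0,0],[0,0,0,0,0,0,0],[0,0,0,0,0,0,0],[0,0,0,0,0,0,0],[0,0,0,0,0,0,0],[0,0,0,0,0,0,0],[0,0,0,0,0,0,0]]'
```

```text
time_s: 31.95
position: [0.4588, -0.2253, 0.1313]
tool_rot: [[-0.16, 0.987, -0.003], [0.987, 0.16, 0.002], [0.003, -0.002, -1.0]]
contact_force: [0.4, 0.6, 0.1]
opening: 0.0868
finger_force: 0.0
time_s: 33.15
position: [0.4598, -0.2271, 0.1325]
tool_rot: [[-0.159, 0.987, 0.001], [0.987, 0.159, -0.0], [-0.0, 0.001, -1.0]]
contact_force: [1.5, 1.1, -1.9]
opening: 0.0134
finger_force: 30.0
```

```bash
python3 -m handwheel '[[0,0,-0.3,0,0,0,0],[0,0,-0.5,0,0,0,0],[0,0,-0.6,0,0,0,0],[0,0,-0.6,0,0,0,0],[0,0,-0.6,0,0,0.3,0],[0,0,-0.6,0,0,0.4,0],[0,0,-0.6,0,0,0.4,0],[0,0,-0.6,0,0,0.4,0],[0,0,-0.5,0,0,0.23,0],[0,0,-0.2,0,0,0,0],[0,0,0,0,0,0,0]]'
python3 - <<'E'
from h import *
c=cam('wrist'); save(c,'w7.png',None,1.5); np.save('w7.npy',c,allow_pickle=True)
E
```

```text
time_s: 34.25
position: [0.4591, -0.2269, 0.2603]
tool_rot: [[-0.022, 1.0, -0.0], [1.0, 0.022, -0.0], [-0.0, -0.0, -1.0]]
contact_force: [0.6, -0.1, -5.5]
opening: 0.0134
finger_force: 30.0
```

View pics/w7.png

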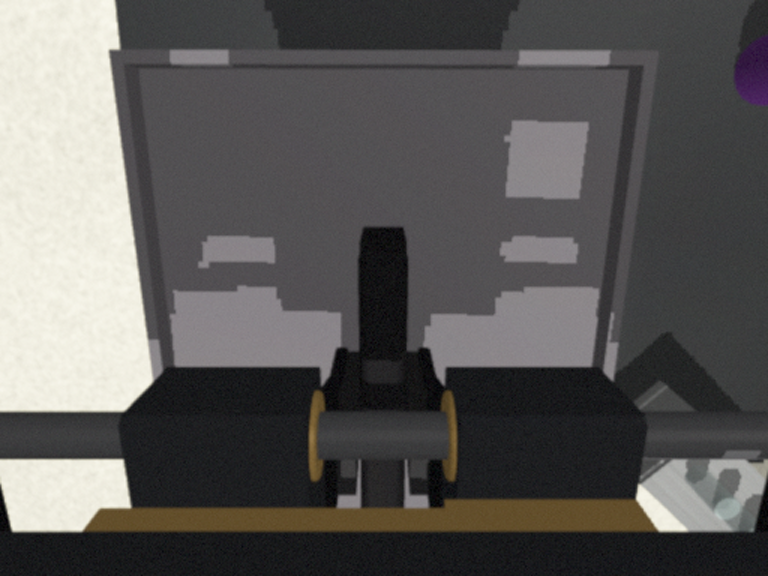

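The deck hangs level and square, with its near rim at (112..655, 53). I'll check the tier's centre relative to the TCP.

Run:
```python
from h import *
c=np.load('w7.npy',allow_pickle=True).item(); s=c['s']
for z in (.246,.243):
    D=[ray(c,u/1.5,v/1.5,z) for u,v in [(112,52),(656,52)]]
    L=np.array([s['tool_rot'].T@(d-s['position']) for d in D]);print(L.round(4),'w',L[1]-L[0],'ctr tool xy',L[:,:2].mean(0)-[.105,0])
```

```text
[[ 0.1042 -0.0858  0.0143]
 [ 0.1042  0.0848  0.0142]] w [ 5.16430844e-05  1.70583200e-01 -3.11866083e-05] ctr tool xy [-0.00079066 -0.00051827]
[[ 0.1046 -0.0872  0.0173]
 [ 0.1047  0.0862  0.0172]] w [ 5.25175154e-05  1.73471549e-01 -3.17146662e-05] ctr tool xy [-0.00032625 -0.00050989]
```

```bash
python3 -m handwheel '[[0.4,0.02,0,0,0,0,0],[0.7,0.02,0,0,0,0,0],[0.7,0.02,0,0,0,0,0],[0.7,0.02,0,0,0,0,0],[0.7,0.02,0,0,0,0,0],[0.7,0.02,0,0,0,0,0],[0.7,0.02,0,0,0,0,0],[0.7,0.02,0,0,0,0,0],[0.7,0.02,0,0,0,0,0],[0.7,0.02,0,0,0,0,0]]'; python3 -m handwheel '[[0.7,0.02,0,0,0,0,0],[0.7,0.02,0,0,0,0,0],[0.7,0.02,0,0,0,0,0],[0.7,0.02,0,0,0,0,0],[0.7,0.02,0,0,0,0,0],[0.7,0.02,0,0,0,0,0],[0.7,0.02,0,0,0,0,0],[0.7,0.02,0,0,0,0,0],[0.7,0.02,0,0,0,0,0],[0.7,0.02,0,0,0,0,0],[0.7,0.02,0,0,0,0,0],[0.7,0.02,0,0,0,0,0]]';python3 -m handwheel '[[0.7,0.02,0,0,0,0,0],[0.7,0.02,0,0,0,0,0],[0.7,0.02,0,0,0,0,0],[0.7,0.02,0,0,0,0,0],[0.7,0.01,0,0,0,0,0],[0.5,0,0,0,0,0,0],[0.25,0,0,0,0,0,0],[0,0,0,0,0,0,0],[0,0,0,0,0,0,0],[0,0,0,0,0,0,0]]'
```

```text
time_s: 35.3
position: [0.4599, -0.0569, 0.2598]
tool_rot: [[-0.023, 1.0, -0.001], [1.0, 0.023, 0.001], [0.001, -0.001, -1.0]]
contact_force: [-0.0, 0.0, -5.1]
opening: 0.0142
finger_force: 30.0
time_s: 36.5
position: [0.4606, 0.1527, 0.2598]
tool_rot: [[-0.023, 1.0, -0.002], [1.0, 0.023, 0.0], [0.0, -0.002, -1.0]]
contact_force: [-0.4, -0.8, -5.1]
opening: 0.0139
finger_force: 30.0
time_s: 37.5
position: [0.4622, 0.2562, 0.26]
tool_rot: [[-0.021, 1.0, -0.0], [1.0, 0.021, -0.001], [-0.001, -0.0, -1.0]]
contact_force: [-0.1, 1.1, -6.3]
opening: 0.0138
finger_force: 30.0
```

Run:
```python
from h import *
s=readout.observe(); print(s['time_s'],s['position'].round(4) if hasattr(s['position'],'round') else s['position'],np.round(s['tool_rot'],4).tolist())
c=cam('scene'); save(c,'s1.png',(300,90,470,290),3)
```

```text
37.5 [0.4622 0.2562 0.26  ] [[-0.0207, 0.9998, -0.0004], [0.9998, 0.0207, -0.0005], [-0.0005, -0.0004, -1.0]]
```

View pics/s1.png

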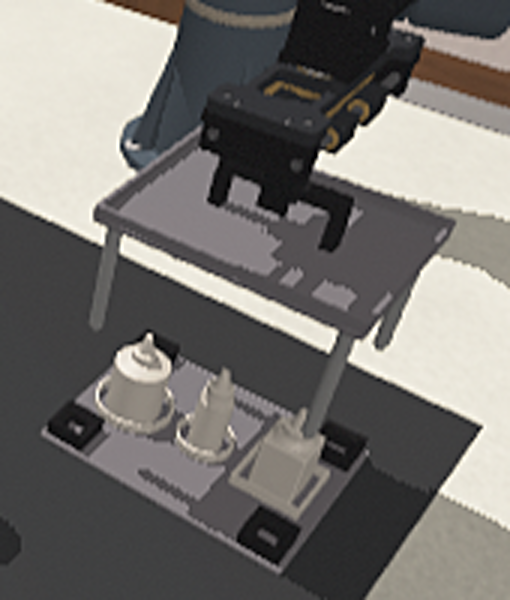

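The bottles stand upright and the tier hangs over them. I'll lower it, slowly through the socket flare.

```bash
python3 -m handwheel '[[0.03,0,0.4,0,0,0,0],[0,0,0.5,0,0,0,0],[0,0,0.6,0,0,0,0],[0,0,0.6,0,0,0,0],[0,0,0.6,0,0,0,0],[0,0,0.5,0,0,0,0],[0,0,0.4,0,0,0,0],[0,0,0.2,0,0,0,0],[0,0,0,0,0,0,0]]';python3 -m handwheel '[[0,0,0.15,0,0,0,0],[0,0,0.15,0,0,0,0],[0,0,0.15,0,0,0,0],[0,0,0.1,0,0,0,0],[0,0,0,0,0,0,0]]'
```

```text
time_s: 38.45
position: [0.462, 0.2573, 0.1642]
tool_rot: [[-0.021, 1.0, -0.002], [1.0, 0.021, -0.001], [-0.001, -0.002, -1.0]]
contact_force: [0.2, 0.1, -5.7]
opening: 0.0134
finger_force: 30.0
time_s: 38.95
position: [0.462, 0.2576, 0.151]
tool_rot: [[-0.021, 1.0, -0.001], [1.0, 0.021, -0.0], [-0.0, -0.001, -1.0]]
contact_force: [0.3, -0.6, -6.2]
opening: 0.0137
finger_force: 30.0
```

```bash
python3 -m handwheel '[[0,0,0.15,0,0,0,0],[0,0,0.15,0,0,0,0],[0,0,0.1,0,0,0,0],[0,0,0.06,0,0,0,0],[0,0,0,0,0,0,0],[0,0,0,0,0,0,0]]'
```

```text
time_s: 39.55
position: [0.4624, 0.2576, 0.1398]
tool_rot: [[-0.021, 1.0, 0.0], [1.0, 0.021, -0.0], [-0.0, 0.0, -1.0]]
contact_force: [-0.2, 0.1, -5.0]
opening: 0.0135
finger_force: 30.0
```

```bash
python3 -m handwheel '[[0,0,0.05,0,0,0,0],[0,0,0.03,0,0,0,0],[0,0,0,0,0,0,0],[0,0,0,0,0,0,0]]'
```

```text
time_s: 39.95
position: [0.4628, 0.2577, 0.1384]
tool_rot: [[-0.021, 1.0, 0.001], [1.0, 0.021, 0.0], [0.0, 0.001, -1.0]]
contact_force: [-0.1, -0.5, 0.0]
opening: 0.0138
finger_force: 30.0
```

The force has gone from -5 to 0 N at TCP z 0.138, so the tier is seated. Release and retreat.

```bash
python3 -m handwheel '[[0,0,0,0,0,0,60],[0,0,0,0,0,0,60],[0,0,0,0,0,0,60],[0,0,0,0,0,0,60],[0,0,0,0,0,0,60],[0,0,-0.5,0,0,0,60],[0,0,-1,0,0,0,60],[0,0,-1,0,0,0,60],[0,0,-1,0,0,0,60],[0,0,-1,0,0,0,60],[0,0,-1,0,0,0,60],[0,0,0,0,0,0,60]]'; python3 -m handwheel '[[-0.9,0,0,0,0,0,60],[-0.9,0,0,0,0,0,60],[-0.9,0,0,0,0,0,60],[-0.9,0,0,0,0,0,60],[-0.9,0,0,0,0,0,60],[-0.9,0,0,0,0,0,60],[-0.9,0,0,0,0,0,60],[-0.9,0,0,0,0,0,60],[0,0,0,0,0,0,60],[0,0,0,0,0,0,60]]'
python3 - <<'E'
from h import *
c=cam('scene'); save(c,'s2.png',(250,90,470,300),2.7)
c=cam('top'); save(c,'t2.png',(110,170,290,330),4); np.save('t2.npy',c,allow_pickle=True)
E
```

```text
time_s: 41.15
position: [0.4647, 0.2585, 0.2798]
tool_rot: [[-0.022, 1.0, 0.009], [1.0, 0.022, 0.003], [0.003, 0.009, -1.0]]
contact_force: [0.7, 0.4, 0.8]
opening: 0.0518
finger_force: 0.0
time_s: 42.15
position: [0.4658, 0.0777, 0.275]
tool_rot: [[-0.02, 1.0, -0.001], [1.0, 0.02, 0.001], [0.001, -0.001, -1.0]]
contact_force: [-0.2, 0.2, 0.0]
opening: 0.052
finger_force: 0.0
```

View pics/s2.png

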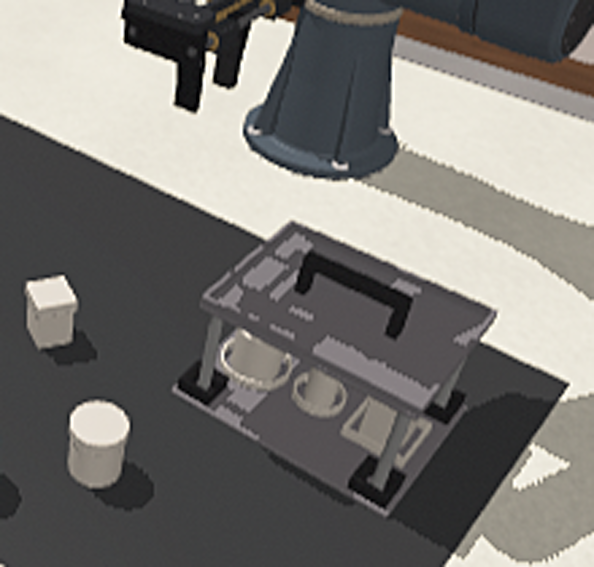

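View pics/t2.png

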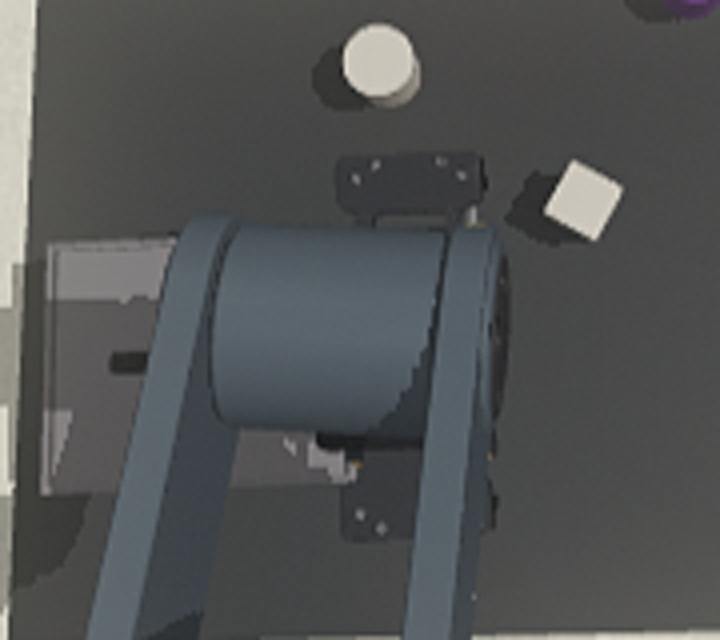

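The tier sits level. Its posts are in the sockets at (203,380), (378,480) and (445,400), with the bottles standing under it and both jars untouched. Handing in.

```bash
python3 -c "from cell import env; print(env.hand_in())"
```

```text
the job is handed in; nothing more can be done
None
```

All three bottles stand in their own pockets, the upper tier is seated in the tray's sockets, the jars were left alone, and the job was handed in at about 42 s on the robot's clock; the hand-in returned no verdict.

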